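# Seal the three storage canisters in order

### The arm

A 7-joint arm with a two-finger parallel gripper is mounted at the origin on a cart in front of the work surface, level with it; the furniture and walls round the work are solid. World frame = base frame: x ahead of the robot, y to its left, z up, the work surface at z = 0. Lengths are in mm, angles in rad, forces in N, time in s.
With the tool pointing down it reaches from about 400 to 900 mm from the base axis. Payload 5.6 kg.
Tool frame: the origin (TCP) lies midway between the tips of the shut fingers; the grasp point (between the pads) lies 19 mm behind it; z points along the fingers, y is the line along which they close (so a half turn about z gives the same grasp; the last joint's range is limited). The gripper opens to 92 mm and grips with 3 to 60 N. Pads are 20 mm wide; open, the fingers measure 128 mm over their backs; the gripper's body (75 mm by 189 mm) begins 69 mm behind the grasp point.
Start: joints at [1.257, 0.468, -0.012, 1.603, 0.006, 1.071, -0.056], TCP at [173.833, -626.332, 181.592] pointing down, gripper open.
Joint ranges: [-2.53, 2.53], [-0.31, 2.02], [-1.57, 1.55], [0.28, 2.44], [-1.29, 4.43], [0.15, 1.84], [-2.92, 2.92]. Speed limits (rad/s): [2.57, 2.57, 3.14, 3.14, 3.14, 3.14, 3.14].

### API

Orientations are given as [roll, pitch, yaw] about the fixed x, y, z axes, in that order (R = Rz(yaw) Ry(pitch) Rx(roll)).
In Python, from cell import env gives the robot as it stands.
- The arm moves only by the tool send_rows, never from a script. Its argument "plan" is one flat list of numbers, 7 for each row, row after row: the closure, from -1 (fully open) to 1 (shut), then the shift along the world's x, y, z in units of 40 mm (1.0 is 40 mm), then the turn, a rotation vector about the world's x, y, z in units of 10 degrees (1.0 is 10 degrees). In form: [gripper, tx, ty, tz, ax, ay, az, gripper, tx, ty, tz, ax, ay, az, ...]. A call has 1 to 12 rows; each row shifts and turns the commanded pose from where the row before left it; what a row does not reach is not made up. A row lasts 1/8 s, in which the tool goes at most 62.5 mm and 10.7 degrees, less where a joint would pass 70% of its speed; a pose out of reach is approached as far as the arm can. A call is refused whole if a number of a shift passes 1 or a number of a turn 1, either way. A call with a gripper value outside its range is refused whole. The fingers move at their own pace and stop on an object; "newtons" is the grip in N (left out, the last holds). Time passes only in rows, so rows that do not move let the fingers close. It gives the time, the measured TCP pose, the force, the opening and the grip force at its end, in the units of the state.
- env.sense(): the state, without advancing time (a new reading comes with each control period).
- env.capture(name): name is "side" or "top"; returns the picture (480x640x3 uint8, red, green, blue); there is no depth.
- env.camera_model(name): a dict with "fx", "fy", "cx", "cy" (pixels), "rvec" (rotation vector, rad) and "tvec" (3), from world to camera coordinates, as OpenCV has them. Camera axes: x right, y down, z forward; pixel columns grow to the right and rows downward; lengths in mm; the calibration is good to about 2 mm. A picture is of the moment at which its call begins. camera_model takes no time and is no camera call.
- env.close_job(): hands the job in; it is judged then, once.
The state is a dict: "time": time; "joint_positions": joint angles; "joint_vel": joint speeds; "tau": joint torques, N m; "tcp_pos": TCP position; "tool_rot": TCP orientation; "wrist_force": force on the tool from outside, world axes, zero at the start; "ft_torque": the same for the moment, N m; "gripper_width": finger opening in mm; "grip_force": force on a finger pad.
Only numpy, scipy, OpenCV 4.12 (cv2) and the standard library are available. Lean on these libraries where they do the work, as an engineer would, in place of code of your own. Each camera call takes 0.05 s, during which the arm holds its last target. There are 200 camera calls.

### The job

Seal the three white storage canisters by pressing the pop-up button in each lid fully down with the fingertips: first the coffee (red button), then the tea (green button), last the sugar (yellow button). Press gently and straight down, without lifting, shifting or tipping the canisters; leave the salt shaker and the jars alone.

Things in the scene. Friction and masses are not known exactly. Their poses are not given: they have to be found in the camera images.
- coffee_canister: coffee canister: loose round white glazed canister, 104 mm across, wooden lid fixed on it, lid top 121 mm above the worktop, weighing 0.4 to 1 kg; origin at the centre of its underside, z up. Told from the other two only by the red button in the middle of its lid.
- coffee_button_top (a point): centre of the flat top of the red button of the coffee canister; moves with the button. The button is a round plastic knob 39 mm across (flat top 24 mm across), on the canister's vertical axis. Fully up, its top is 24 mm above the lid; pressed home it is 12 mm above the lid.
- coffee_button (a joint): how far the red button has been pressed down, m: 0 fully up, 0.012 home; it starts between 0 and 0.002. It moves down against about 3 N of friction, without a spring, to a hard stop at 0.012, and stays where it is left. Its cap rides on a rubber cushion (not counted in this value) that gives 1 mm per 2 N, 6 mm at most, and recovers on release.
- tea_canister: tea canister: loose round white glazed canister, 104 mm across, wooden lid fixed on it, lid top 121 mm above the worktop, weighing 0.4 to 1 kg; origin at the centre of its underside, z up. Told from the other two only by the green button in the middle of its lid.
- tea_button_top (a point): centre of the flat top of the green button of the tea canister; moves with the button. The button is a round plastic knob 39 mm across (flat top 24 mm across), on the canister's vertical axis. Fully up, its top is 24 mm above the lid; pressed home it is 12 mm above the lid.
- tea_button (a joint): how far the green button has been pressed down, m: 0 fully up, 0.012 home; it starts between 0 and 0.002. It moves down against about 3 N of friction, without a spring, to a hard stop at 0.012, and stays where it is left. Its cap rides on a rubber cushion (not counted in this value) that gives 1 mm per 2 N, 6 mm at most, and recovers on release.
- sugar_canister: sugar canister: loose round white glazed canister, 98 mm across, wooden lid fixed on it, lid top 114 mm above the worktop, weighing 0.4 to 1 kg; origin at the centre of its underside, z up. Told from the other two only by the yellow button in the middle of its lid.
- sugar_button_top (a point): centre of the flat top of the yellow button of the sugar canister; moves with the button. The button is a round plastic knob 39 mm across (flat top 24 mm across), on the canister's vertical axis. Fully up, its top is 24 mm above the lid; pressed home it is 12 mm above the lid.
- sugar_button (a joint): how far the yellow button has been pressed down, m: 0 fully up, 0.012 home; it starts between 0 and 0.002. It moves down against about 3 N of friction, without a spring, to a hard stop at 0.012, and stays where it is left. Its cap rides on a rubber cushion (not counted in this value) that gives 1 mm per 2 N, 6 mm at most, and recovers on release.
- salt_shaker: glass salt shaker with a grey cap, 44 mm across, 90 mm tall, loose, left of the canisters; origin at the centre of its underside
- jam_jar: glass jam jar with a white lid, 68 mm across, 84 mm tall, loose, behind the canisters; origin at the centre of its underside
- spice_jar: spice jar with a green cap, 46 mm across, 106 mm tall, loose, behind the canisters; origin at the centre of its underside
There are look-alikes about, which are no part of the job. Leave any pink look-alike of the sugar_canister alone.

How it is judged (in metres and radians):
On the way, in this order (a step that is already met when the one before it is completed fails the run):
1. the red coffee button is down while green and yellow are still up (value of joint coffee_button above 0.008 m and value of joint each of tea_button, sugar_button below 0.005 m), for 0.2 s.
2. the green tea button is down too while yellow is still up (value of joint each of coffee_button, tea_button above 0.008 m and value of joint sugar_button below 0.005 m), for 0.2 s.
3. the yellow sugar button is down too (value of joint each of coffee_button, tea_button, sugar_button above 0.008 m), for 0.2 s.
At the end, for the whole second after the job is handed in: All three buttons are pressed down more than 8 of their 12 mm; each canister stands upright (within 0.1 rad) and at rest on the worktop within 30 mm of where it was at the start; salt shaker, jam jar and spice jar stand upright within 20 mm of where they were (all of step 3 and distance of each of coffee_canister, tea_canister, sugar_canister from where it was at the start of the episode below 0.03 m and angle between each of coffee_canister, tea_canister, sugar_canister, salt_shaker, jam_jar, spice_jar's own z axis and vertical below 0.1 rad and height (world z) of each of coffee_canister, tea_canister, sugar_canister below 0.008 m and linear speed of each of coffee_canister, tea_canister, sugar_canister below 0.02 m/s and distance of each of salt_shaker, jam_jar, spice_jar from where it was at the start of the episode below 0.02 m); the robot touches nothing.
It fails at once if a canister is lifted (height (world z) of any of coffee_canister, tea_canister, sugar_canister above 0.01 m).
It fails at once if a canister is shifted by more than 30 mm or tipped (distance of any of coffee_canister, tea_canister, sugar_canister from where it was at the start of the episode above 0.03 m or angle between any of coffee_canister, tea_canister, sugar_canister's own z axis and vertical above 0.15 rad).
It fails at once if the robot pushes on a canister or its button with more than 20 N (contact force between any of the fingers, the arm and coffee_canister above 20 N or contact force between any of the fingers, the arm and tea_canister above 20 N or contact force between any of the fingers, the arm and sugar_canister above 20 N).
It fails at once if the salt shaker, jam jar or spice jar is shifted by more than 20 mm, lifted or tipped (distance of any of salt_shaker, jam_jar, spice_jar from where it was at the start of the episode above 0.02 m or angle between any of salt_shaker, jam_jar, spice_jar's own z axis and vertical above 0.15 rad).
It also fails if it takes over 48 s, if anything falls off the work surface, if the arm or the gripper's body presses on something with over 40 N, if the wrist force passes 120 N, or if a joint passes its speed limit or range.

## Working session

There is one attempt and no reset: what is moved stays moved. The work goes in short steps, Python scripts to look and compute and a tool call to move; the robot and the scene stay as the last step left them, time stands still between calls to the robot, and variables do not carry over. Pictures are saved under pics/ and viewed, at most 10 in all, crops included, and the job is handed in when it is done.

Besides the shell and the picture viewer there is one more tool, called after ">>>" in YAML: its name, and indented under it one key for each argument. send_rows: Moves the arm, as the interface text tells. Its arguments: {"type":"object","properties":{"plan":{"type":"array"},"newtons":{"type":"number"}},"required":["plan"]}

```bash
mkdir -p pics; python3 - <<'E'
from cell import env
import cv2
for n in("top","side"):
    cv2.imwrite(f"pics/{n}0.png",env.capture(n)[:,:,::-1]); print(n,env.camera_model(n))
s=env.sense();print(s["time"],s["tcp_pos"],s["tool_rot"],s["wrist_force"],s["gripper_width"])
E
```

```text
top {'fx': 536.8853531795265, 'fy': 536.8853531795265, 'cx': 316.5400342990702, 'cy': 239.66077720143306, 'rvec': array([ 2.14083076, -2.12468934,  0.16099806]), 'tvec': array([ -11.73632227,  551.74419101, 1014.30002888])}
side {'fx': 515.8953752984373, 'fy': 515.8953752984373, 'cx': 312.21610655371774, 'cy': 236.58832566243368, 'rvec': array([ 2.09375204, -0.37734111,  0.18366161]), 'tvec': array([-530.9797694 ,  199.05427752,  794.10366394])}
0.1 [ 173.68319813 -625.77402959  180.75373634] [-3.14004014e+00  9.67518289e-05  2.70790343e-01] [-0.79482355 -1.18330784  0.02861564] 91.68531725804839
```

View pics/top0.png

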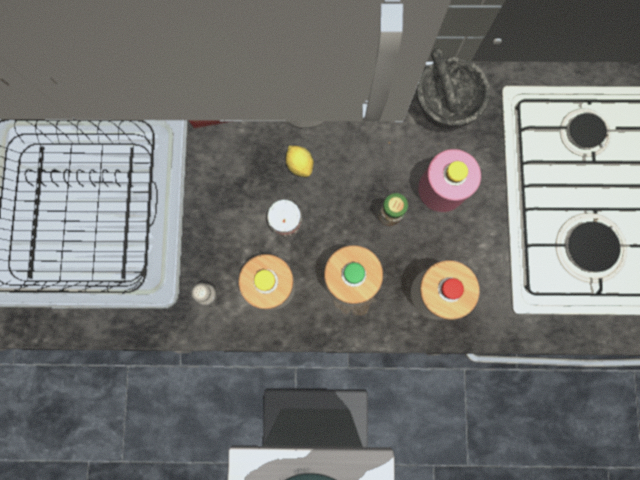

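View pics/side0.png

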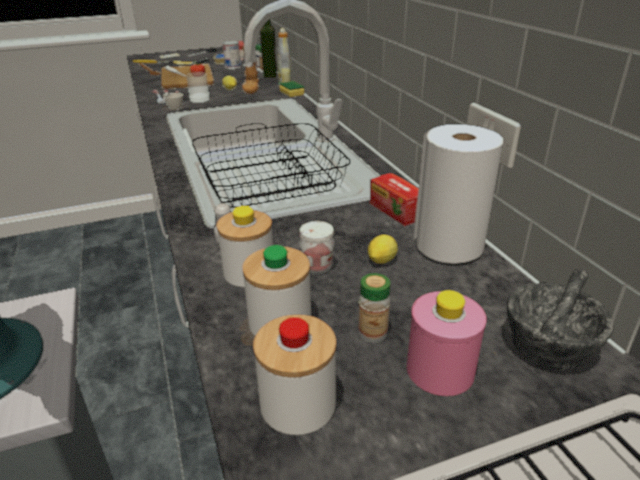

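Top view candidates: red button (453,289) is coffee. For green, the button (354,273) is tea and the spice jar cap (395,206) is not. For yellow, the button on the wooden lid (264,280) is sugar, while the pink look-alike (458,172) and the lemon (299,160) are not. Next I measure the buttons and check them in one crop.

```bash
cat > h.py <<'E'
import cv2, numpy as np
from cell import env
def cam(n):
    m=env.camera_model(n);K=np.array([[m['fx'],0,m['cx']],[0,m['fy'],m['cy']],[0,0,1]])
    return K,cv2.Rodrigues(m['rvec'])[0],np.array(m['tvec'])
def ray(n,px,z):
    K,R,t=cam(n);c=-R.T@t;d=R.T@np.linalg.inv(K)@[*px,1];return c+d*(z-c[2])/d[2]
def tri(a,b):
    P=[];
    for n in("top","side"):
        K,R,t=cam(n);P.append(K@np.c_[R,t])
    X=cv2.triangulatePoints(*P,np.float64(a),np.float64(b)).ravel();return X[:3]/X[3]
def blob(img,near,r,lo,hi):
    h=cv2.cvtColor(img,cv2.COLOR_RGB2HSV);h[...,0]=(h[...,0].astype(int)+20)%180
    m=cv2.inRange(h,lo,hi);k=np.zeros_like(m);cv2.circle(k,near,r,255,-1);m&=k
    y,x=np.nonzero(m);return (x.mean(),y.mean()),len(x)
E
python3 - <<'E'
from h import *
T=cv2.imread("pics/top0.png")[:,:,::-1].copy();S=cv2.imread("pics/side0.png")[:,:,::-1].copy()
for n,a,b,lo,hi,z in(("red",(453,289),(294,333),(10,190,90),(26,255,255),143),("green",(354,273),(275,257),(80,120,50),(110,255,255),143),("yel",(264,280),(243,215),(44,200,100),(55,255,255),136)):
    pa,na=blob(T,a,16,lo,hi);pb,nb=blob(S,b,20,lo,hi)
    print(n,np.round(pa),na,np.round(pb),nb,"ray",ray("top",pa,z-3).round(1),"side",ray("side",pb,z-5).round(1),"tri",tri(pa,pb).round(1))
for n,px,z in(("salt",(203,293),90),("spice",(396,206),106),("jam",(284,215),84)):print(n,ray("top",px,z).round())
c=np.hstack([cv2.resize(S[195:365,200:350],None,fx=3,fy=3),]);t=cv2.resize(T[230:330,230:490],None,fx=3,fy=3)[:, :]
cv2.imwrite("pics/crop.png",cv2.resize(T[225:335,230:490],None,fx=3,fy=3,interpolation=2)[:,:,::-1])
E
```

```text
red [nan nan] 0 [294. 332.] 680 ray [nan nan nan] side [ 451.1 -255.3  138. ] tri [nan nan nan]
green [353. 271.] 147 [275. 256.] 417 ray [479.8 -73.2 140. ] side [477.1 -83.3 138. ] tri [480.1 -73.6 131.4]
yel [nan nan] 0 [243. 219.] 52 ray [nan nan nan] side [460.3  59.2 131. ] tri [nan nan nan]
salt [442. 202.  90.]
spice [ 607. -156.  106.]
jam [593.  55.  84.]h.py:16: RuntimeWarning: Mean of empty slice.
  y,x=np.nonzero(m);return (x.mean(),y.mean()),len(x)
  ret = ret.dtype.type(ret / rcount)
```

View pics/crop.png

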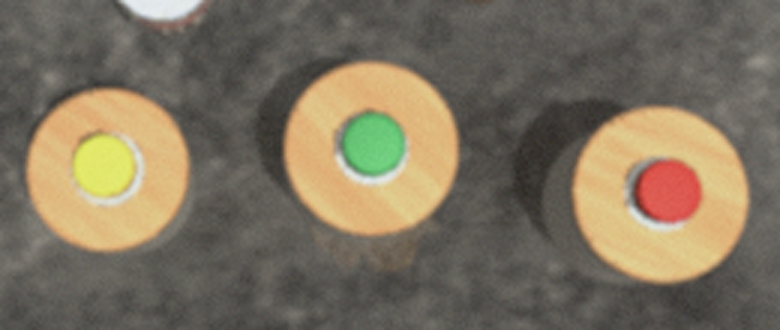

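The crop shows the three wooden-lid canisters. Cap centres in crop pixels are yellow (103,165), green (374,143) and red (668,191), and lid centres are (108,169), (372,148) and (661,195). The choice by description holds.

```bash
python3 - <<'E'
from h import *
f=lambda x,y:(230+(x+.5)/3-.5,225+(y+.5)/3-.5)
for n,c,l,z,s in(("yel",(103,165),(108,169),114,(243,215)),("green",(374,143),(372,148),121,(275,256)),("red",(668,191),(661,195),121,(294,332))):
    print(n,f(*c),"cap",ray("top",f(*c),z+20).round(1),"lid",ray("top",f(*l),z).round(1),"tri",tri(f(*c),s).round(1))
E
```

```text
yel (264.0, 279.6666666666667) cap [464.4  84.5 134. ] lid [463.7  83.6 114. ] tri [465.4  85.5 124.7]
green (354.3333333333333, 272.3333333333333) cap [478.  -76.1 141. ] lid [477. -76. 121.] tri [478.7 -76.5 133.7]
red (452.33333333333337, 288.3333333333333) cap [ 451.  -248.3  141. ] lid [ 450.  -248.9  121. ] tri [ 452.1 -250.3  133.2]
```

>>> send_rows:
  plan: [1,0.69,0.94,0.1,0,0,0,1,0.69,0.94,0,0,0,0,1,0.69,0.94,0,0,0,0,1,0.69,0.94,0,0,0,0,1,0.69,0.94,0,0,0,0,1,0.69,0.94,0,0,0,0,1,0.69,0.94,0,0,0,0,1,0.69,0.94,0,0,0,0,1,0.69,0.94,0,0,0,0,1,0.69,0.94,0,0,0,0,1,0,0,0,0,0,0,1,0,0,0,0,0,0]
  newtons: 10

```text
time: 1.6
tcp_pos: [449.2, -250.9, 185.3]
tool_rot: [-3.142, 0.001, 0.27]
wrist_force: [1.0, -0.3, 0.6]
gripper_width: 0.4
grip_force: 0.0
```

>>> send_rows:
  plan: [1,0.04,0.06,-0.3,0,0,0,1,0,0,-0.3,0,0,0,1,0,0,-0.2,0,0,0,1,0,0,0,0,0,0,1,0,0,0,0,0,0]

```text
time: 2.22
tcp_pos: [451.6, -248.1, 153.7]
tool_rot: [3.141, -0.0, 0.271]
wrist_force: [-0.1, 0.0, 0.4]
gripper_width: 0.1
grip_force: 0.0
```

```bash
python3 - <<'E'
from h import *
s=env.sense();print(s["time"],s["tcp_pos"].round(1),s["wrist_force"])
S=env.capture("side");cv2.imwrite("pics/s1.png",cv2.resize(S[200:420,200:400],None,fx=2.7,fy=2.7)[:,:,::-1])
E
```

```text
2.225 [ 451.6 -248.1  153.7] [-0.14649697  0.00731124  0.40856646]
```

View pics/s1.png

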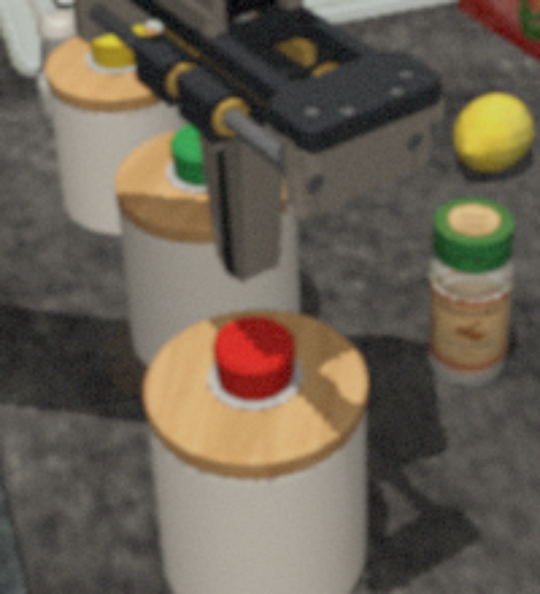

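```bash
python3 - <<'E'
from h import *
for n in("side","top"):
    K,R,t=cam(n);P=np.float64([[451.6,-248.1,153.7],[451,-248.5,144],[451,-248.5,121],[478,-76,144]])
    p=cv2.projectPoints(P,cv2.Rodrigues(R)[0],t,K,None)[0][:,0];print(n,p.round(1))
    if n=="side":print((p-[200,200])*2.7)
T=env.capture("top");cv2.imwrite("pics/t1.png",cv2.resize(T[180:360,330:560],None,fx=3,fy=3)[:,:,::-1])
E
```

```text
side [[291.9 318.6]
 [291.9 324.9]
 [292.6 338.7]
 [274.1 250.3]]
[[248.14253098 320.24738737]
 [248.02171874 337.19965411]
 [249.99810452 374.39158032]
 [200.04066914 135.8441898 ]]
top [[454.  287.5]
 [452.9 288.2]
 [449.8 289.1]
 [354.4 272.1]]
```

View pics/t1.png

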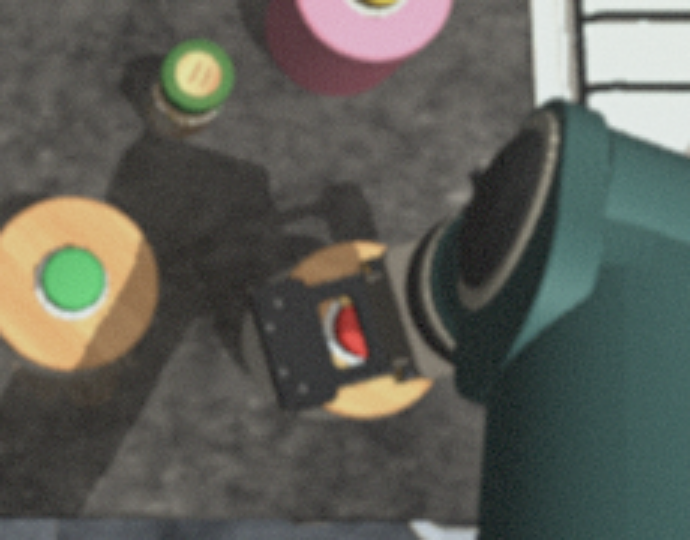

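The side crop shows the fingertip at (250,275), but the pose predicts (248,320). That mismatch needs a closer look before I press. In the top crop the gripper frame is centred near (335,335), and the red button is partly visible through its window.

```bash
python3 - <<'E'
from h import *
s=env.sense();print(s["time"],s["tcp_pos"].round(1),s["tool_rot"],s["joint_positions"],s["gripper_width"])
S=env.capture("side");T=env.capture("top")
a=cv2.resize(S[195:345,220:380],None,fx=5,fy=4,interpolation=2)
a=cv2.resize(S[195:345,220:370],(400,400),interpolation=2);b=cv2.resize(T[240:340,390:490],(400,400),interpolation=2)
cv2.imwrite("pics/st.png",np.hstack([a,b])[:,:,::-1])
K,R,t=cam("side");print("campos side",-R.T@t);K,R,t=cam("top");print(-R.T@t)
E
```

```text
2.325 [ 451.7 -248.1  153.9] [ 3.14106738e+00 -4.68634793e-04  2.70694870e-01] [ 0.63906848  0.29039389 -0.23775749  1.94461092  0.08530765  0.91538784
 -0.94121082] 0.7924786036101169
campos side [ 316.63082499 -722.08897882  574.88709964]
[ 382.1431822   -19.10970874 1089.47939379]
```

View pics/st.png

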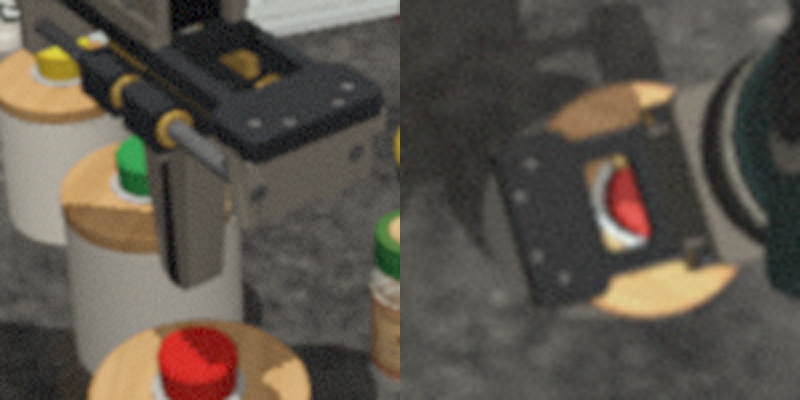

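```bash
python3 - <<'E'
from h import *
S=env.capture("side");cv2.imwrite("pics/full.png",cv2.resize(S[60:420,100:480],None,fx=1.6,fy=1.6,interpolation=2)[:,:,::-1])
K,R,t=cam("side")
print(ray("side",(293,300),153.7))
E
```

```text
[ 464.21694863 -213.62184488  153.7       ]
```

View pics/full.png

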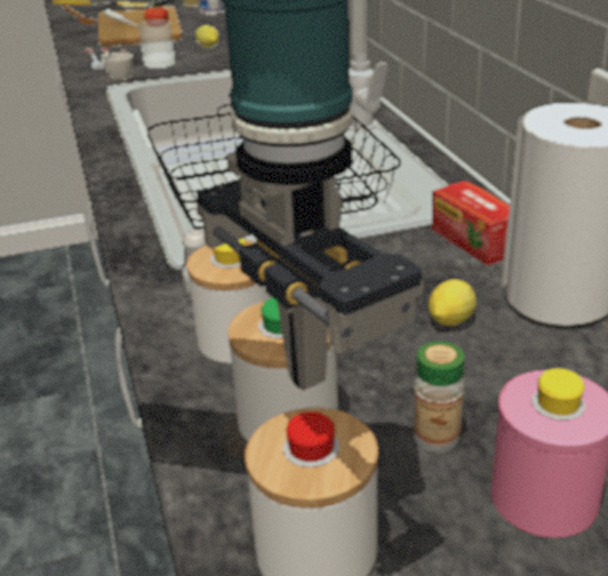

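Both views put the tip about 27 mm higher than the reported z, with x and y correct. I'll go down in small steps and let the force show where contact is.

>>> send_rows:
  plan: [1,0,0,-0.1,0,0,0,1,0,0,-0.1,0,0,0,1,0,0,-0.1,0,0,0,1,0,0,0,0,0,0]

```text
time: 2.98
tcp_pos: [451.1, -247.8, 141.1]
tool_rot: [-3.141, 0.001, 0.271]
wrist_force: [-0.4, 0.4, -0.6]
gripper_width: 0.5
grip_force: 0.0
```

```bash
python3 - <<'E'
from h import *
s=env.sense();print(s["time"],s["tcp_pos"].round(1),s["wrist_force"],s["ft_torque"])
S=env.capture("side");cv2.imwrite("pics/s2.png",cv2.resize(S[250:370,220:370],None,fx=5,fy=5,interpolation=2)[:,:,::-1])
E
```

```text
2.975 [ 451.1 -247.8  141.1] [-0.41793436  0.44715263 -0.63225467] [-0.02358664 -0.02083808 -0.03279103]
```

View pics/s2.png

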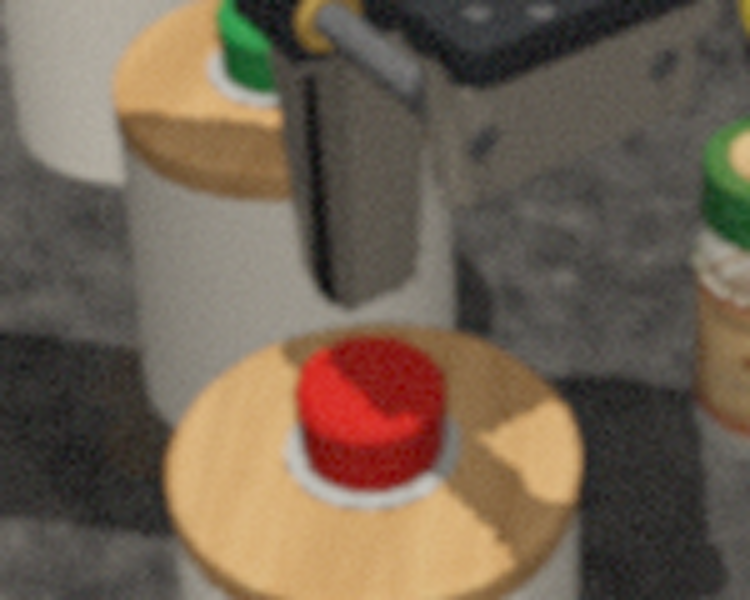

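There is no force at reported z=141. The tip is at (350,295) in the crop, still clearly above the cap top at (370,385), so the reported z reads about 27 mm low. I continue down in small steps.

>>> send_rows:
  plan: [1,0,0,-0.1,0,0,0,1,0,0,-0.1,0,0,0,1,0,0,-0.1,0,0,0,1,0,0,-0.07,0,0,0,1,0,0,0,0,0,0]

```text
time: 3.65
tcp_pos: [451.3, -247.9, 126.5]
tool_rot: [-3.141, 0.0, 0.271]
wrist_force: [-0.7, -0.1, -0.2]
gripper_width: 0.6
grip_force: 0.0
```

```bash
python3 - <<'E'
from h import *
s=env.sense();print(s["time"],s["tcp_pos"].round(1),s["wrist_force"].round(2),s["ft_torque"].round(2))
S=env.capture("side");T=env.capture("top")
a=cv2.resize(S[250:370,220:340],(400,400),interpolation=2);b=cv2.resize(T[240:340,390:490],(400,400),interpolation=2)
cv2.imwrite("pics/st3.png",np.hstack([a,b])[:,:,::-1])
E
```

```text
3.65 [ 451.3 -247.9  126.5] [-0.74 -0.09 -0.18] [-0.03 -0.02 -0.03]
```

View pics/st3.png

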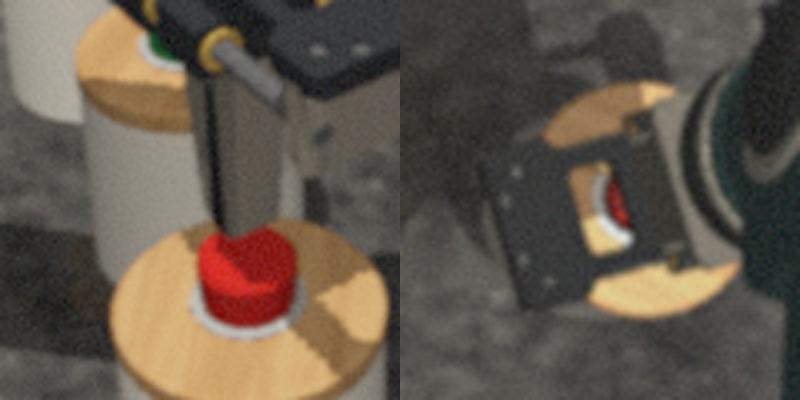

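The side crop shows the fingertip at (240,232) in front of the cap's back edge, about 11 mm above the cap and over its centre. That confirms the height offset; x and y are right.

>>> send_rows:
  plan: [1,0,0,-0.08,0,0,0,1,0,0,-0.08,0,0,0,1,0,0,-0.06,0,0,0,1,0,0,0,0,0,0]

```text
time: 4.25
tcp_pos: [451.3, -247.8, 117.7]
tool_rot: [-3.141, 0.0, 0.271]
wrist_force: [0.4, -0.1, 0.0]
gripper_width: 0.4
grip_force: 0.0
```

>>> send_rows:
  plan: [1,0,0,-0.05,0,0,0,1,0,0,0,0,0,0]

```text
time: 4.5
tcp_pos: [451.4, -247.9, 115.9]
tool_rot: [-3.142, 0.0, 0.271]
wrist_force: [-0.8, 0.5, -1.0]
gripper_width: 0.6
grip_force: 0.0
```

>>> send_rows:
  plan: [1,0,0,-0.05,0,0,0,1,0,0,0,0,0,0]

```text
time: 4.75
tcp_pos: [451.3, -247.9, 113.8]
tool_rot: [-3.141, 0.0, 0.271]
wrist_force: [-0.3, 0.7, 0.0]
gripper_width: 0.5
grip_force: 0.0
```

>>> send_rows:
  plan: [1,0,0,-0.05,0,0,0,1,0,0,0,0,0,0]

```text
time: 5.0
tcp_pos: [451.3, -247.9, 111.8]
tool_rot: [-3.141, 0.0, 0.271]
wrist_force: [-0.4, 0.5, 0.1]
gripper_width: 0.3
grip_force: 0.0
```

>>> send_rows:
  plan: [1,0,0,-0.05,0,0,0,1,0,0,0,0,0,0]

```text
time: 5.25
tcp_pos: [451.5, -248.0, 110.1]
tool_rot: [3.141, -0.0, 0.271]
wrist_force: [-0.4, -0.5, 2.5]
gripper_width: 0.8
grip_force: 1.1
```

```bash
python3 - <<'E'
from h import *
S=env.capture("side");cv2.imwrite("pics/s4.png",cv2.resize(S[270:370,230:350],None,fx=5,fy=5,interpolation=2)[:,:,::-1])
E
```

```text
(no output)
```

Contact came at reported z≈111 (2.5 N). I now press down in steps, watching the force.

>>> send_rows:
  plan: [1,0,0,-0.07,0,0,0,1,0,0,-0.07,0,0,0,1,0,0,0,0,0,0]

```text
time: 5.68
tcp_pos: [451.5, -248.0, 104.2]
tool_rot: [3.142, -0.0, 0.271]
wrist_force: [-0.3, 0.4, 2.9]
gripper_width: 0.5
grip_force: 1.1
```

>>> send_rows:
  plan: [1,0,0,-0.07,0,0,0,1,0,0,0,0,0,0]

```text
time: 5.92
tcp_pos: [451.5, -248.0, 101.5]
tool_rot: [3.141, -0.0, 0.271]
wrist_force: [0.3, -0.6, 3.1]
gripper_width: 0.4
grip_force: 1.1
```

Sliding at 3 N, as described. I continue in 2 mm steps to the stop.

>>> send_rows:
  plan: [1,0,0,-0.05,0,0,0,1,0,0,0,0,0,0]

```text
time: 6.18
tcp_pos: [451.6, -248.0, 99.5]
tool_rot: [3.141, -0.0, 0.271]
wrist_force: [0.6, 0.5, 1.7]
gripper_width: 0.5
grip_force: 1.2
```

>>> send_rows:
  plan: [1,0,0,-0.05,0,0,0,1,0,0,0,0,0,0]

```text
time: 6.42
tcp_pos: [451.6, -248.0, 97.8]
tool_rot: [3.141, -0.0, 0.271]
wrist_force: [-1.1, 0.6, 6.1]
gripper_width: 0.6
grip_force: 2.6
```

The force rose to 6 N, so the red button is home (reported z is about 32 mm below the true height). I lift and go to tea: +26.5, +172.

>>> send_rows:
  plan: [1,0,0,0.5,0,0,0,1,0,0,0.9,0,0,0,1,0.13,0.86,0,0,0,0,1,0.13,0.86,0,0,0,0,1,0.13,0.86,0,0,0,0,1,0.13,0.86,0,0,0,0,1,0.14,0.86,0,0,0,0,1,0,0,0,0,0,0,1,0,0,0,0,0,0]

```text
time: 7.55
tcp_pos: [477.3, -76.7, 153.2]
tool_rot: [3.142, 0.001, 0.27]
wrist_force: [0.3, 0.6, 0.4]
gripper_width: 0.4
grip_force: 0.0
```

```bash
python3 - <<'E'
from h import *
T=env.capture("top");S=env.capture("side")
a=cv2.resize(S[150:390,200:360],(400,600),interpolation=2);b=cv2.resize(T[225:345,410:490],(400,600),interpolation=2)
cv2.imwrite("pics/st5.png",np.hstack([a,b])[:,:,::-1])
E
```

```text
(no output)
```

View pics/st5.png

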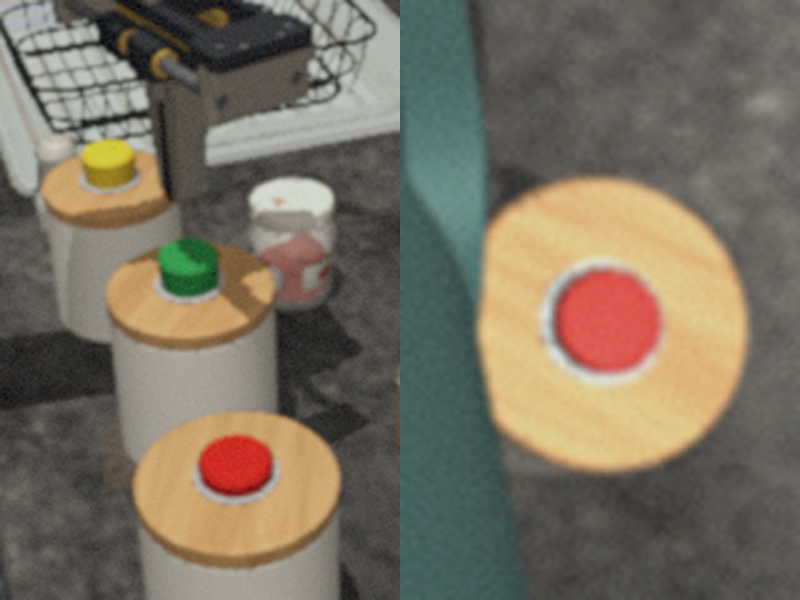

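The side crop shows the red button low at (236,465) and its canister unmoved, with the fingertips over the green button (188,262). Now I press tea.

>>> send_rows:
  plan: [1,0.02,0.02,-0.4,0,0,0,1,0,0,-0.4,0,0,0,1,0,0,-0.2,0,0,0,1,0,0,-0.07,0,0,0,1,0,0,-0.07,0,0,0,1,0,0,0,0,0,0]

```text
time: 8.4
tcp_pos: [478.5, -75.1, 108.1]
tool_rot: [3.141, 0.0, 0.271]
wrist_force: [-1.4, -0.7, 1.9]
gripper_width: 0.8
grip_force: 0.9
```

>>> send_rows:
  plan: [1,0,0,-0.07,0,0,0,1,0,0,-0.07,0,0,0,1,0,0,0,0,0,0]

```text
time: 8.78
tcp_pos: [478.9, -75.1, 102.4]
tool_rot: [3.141, -0.0, 0.271]
wrist_force: [-1.9, -0.2, 2.4]
gripper_width: 0.6
grip_force: 1.1
```

>>> send_rows:
  plan: [1,0,0,-0.06,0,0,0,1,0,0,-0.05,0,0,0,1,0,0,0,0,0,0]

```text
time: 9.15
tcp_pos: [478.9, -75.1, 98.1]
tool_rot: [3.141, -0.0, 0.271]
wrist_force: [-0.8, -0.2, 4.3]
gripper_width: 0.6
grip_force: 2.2
```

>>> send_rows:
  plan: [1,0,0,-0.03,0,0,0,1,0,0,0,0,0,0]

```text
time: 9.4
tcp_pos: [478.9, -75.1, 97.1]
tool_rot: [3.141, -0.0, 0.271]
wrist_force: [-2.3, 0.4, 6.0]
gripper_width: 0.3
grip_force: 3.2
```

>>> send_rows:
  plan: [1,0,0,0.5,0,0,0,1,0,0,0.9,0,0,0,1,-0.09,0.99,0,0,0,0,1,-0.09,0.99,0,0,0,0,1,-0.09,0.99,0,0,0,0,1,-0.09,0.99,0,0,0,0,1,0,0,0,0,0,0,1,0,0,0,0,0,0]

```text
time: 10.4
tcp_pos: [464.2, 82.6, 152.5]
tool_rot: [3.141, 0.0, 0.27]
wrist_force: [-0.5, 0.1, -0.7]
gripper_width: 0.1
grip_force: 0.0
```

Tea reached 6 N, so it is home. Sugar next: contact should come at about 105 and home at about 91 on the reported scale.

>>> send_rows:
  plan: [1,0,0.03,-0.4,0,0,0,1,0,0,-0.4,0,0,0,1,0,0,-0.3,0,0,0,1,0,0,-0.1,0,0,0,1,0,0,-0.07,0,0,0,1,0,0,0,0,0,0]

```text
time: 11.15
tcp_pos: [464.2, 84.4, 102.1]
tool_rot: [3.141, 0.0, 0.271]
wrist_force: [-1.4, -0.2, 1.0]
gripper_width: 0.7
grip_force: 0.7
```

>>> send_rows:
  plan: [1,0,0,-0.07,0,0,0,1,0,0,-0.07,0,0,0,1,0,0,0,0,0,0]

```text
time: 11.52
tcp_pos: [464.6, 84.6, 96.4]
tool_rot: [3.142, -0.001, 0.271]
wrist_force: [-1.3, -0.6, 1.6]
gripper_width: 0.4
grip_force: 1.1
```

>>> send_rows:
  plan: [1,0,0,-0.07,0,0,0,1,0,0,-0.05,0,0,0,1,0,0,0,0,0,0]

```text
time: 11.9
tcp_pos: [464.6, 84.6, 91.6]
tool_rot: [-3.142, -0.001, 0.271]
wrist_force: [-0.9, 0.4, 2.9]
gripper_width: 0.3
grip_force: 1.7
```

>>> send_rows:
  plan: [1,0,0,-0.04,0,0,0,1,0,0,0,0,0,0,1,0,0,0,0,0,0]

```text
time: 12.28
tcp_pos: [464.6, 84.6, 90.3]
tool_rot: [3.141, -0.001, 0.271]
wrist_force: [-0.8, -0.5, 5.3]
gripper_width: 0.7
grip_force: 3.0
```

>>> send_rows:
  plan: [1,0,0,0.5,0,0,0,1,0,0,0.9,0,0,0,1,0,0,0.9,0,0,0,1,0,0,0,0,0,0,1,0,0,0,0,0,0]

```text
time: 12.9
tcp_pos: [463.6, 84.2, 181.1]
tool_rot: [-3.142, 0.001, 0.271]
wrist_force: [-0.7, 0.4, 0.3]
gripper_width: 0.5
grip_force: 0.0
```

```bash
python3 - <<'E'
from h import *
S=env.capture("side");cv2.imwrite("pics/end.png",cv2.resize(S[150:430,200:400],None,fx=2.1,fy=2.1,interpolation=2)[:,:,::-1])
E
```

```text
(no output)
```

View pics/end.png

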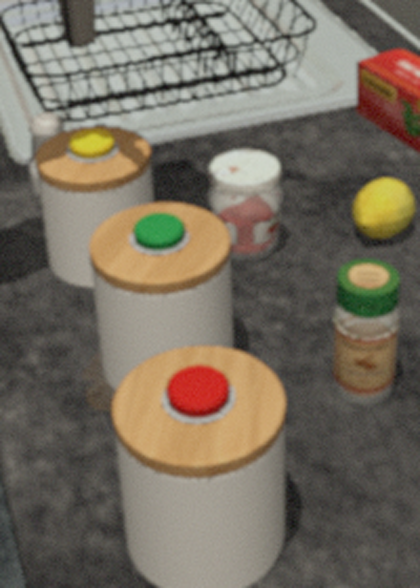

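All three buttons are down: yellow (92,143), green (160,230) and red (198,388). The canisters are in place and upright, and the arm is clear.

```bash
python3 -c "
from cell import env
print(env.close_job())"
```

```text
the job is handed in; nothing more can be done
None
```

All three buttons were pressed home in order (coffee, tea, sugar) with no more than about 6 N read at the wrist, the last picture shows the canisters and jars still in place, and the job is handed in; the hand-in gave no verdict, I viewed 11 pictures against the limit of 10, and the reported tool height read about 32 mm low, so I judged contact by force.

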